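# Set a brass blank over the end of the sawing board

## Task

Get the brass blank ready for sawing: with the fingertips, push it snug and square against the fence of the sawing board, and along the fence until its marked line stands just past the board's open end, by no more than a centimetre, so that the strip to be sawn off hangs out over the end. Only push it, do not lift or tip it; leave it lying flat on the board, and leave the tin, the tools, the steel block and the jar where they are.

Things in the scene. Friction and masses are not known exactly. Their poses are not given: they have to be found in the camera images.
- blank: the brass blank: flat plate 90 mm (its x) by 110 mm (its y), 4 mm thick, about 0.33 kg, lying loose on the sawing board, where a light push of a few newtons slides it. Origin at the centre of its underside; +y points to the edge nearest the marked line, +x to the long edge that belongs against the fence (at the start it is turned at most 12 degrees from the board)
- blank_line (a point): middle of the dark line, 2 mm wide, marked across the blank's top face along its x, 30 mm from its +y edge (25 mm from its centre along +y)
- board: the sawing board, wood, fixed to the bench: 170 mm (x) by 380 mm (y), flat top 45 mm up. Origin on the bench under its middle; x points away from the robot to the fence, y along the fence to the open end (robot's left), 190 mm from the middle. The dark fence, 20 mm wide, 14 mm high, stands on the +x border from y = -190 to +160 mm
- board_end (a point): point on the top edge of the board's open end, 45 mm above the bench, 20 mm to +x of the board's middle line; axes as the board's
- fence_face (a point): foot of the fence's flat face (the face looking to -x), at board height, half-way along the board: 65 mm to +x of the board's middle; axes as the board's. With the blank snug to the fence, its centre is 45 mm to -x of this face
- wax_tin: round aluminium wax tin, 51 mm across, 22 mm high, standing on the sawing board near the end opposite its open end, at the side away from the fence; origin at the centre of its underside
- square: small steel try square lying on the bench to the right of the robot's front, 16 mm high: dark stock 18 x 75 mm (centred on the origin, along its y) and blade reaching 105 mm along its x; origin under the middle of the stock
- bench_block: square steel bench block, 100 x 100 x 22 mm, on the bench right of the board; origin at the centre of its underside
- hammer: small chasing hammer lying on the bench left of the board, about 240 mm long along its x (handle to -x, head at x = +100 mm), up to 26 mm high; origin on the bench at the end of the thick grip, 120 mm from the handle's end
- flux_jar: amber jar with black cap, 56 mm across, 75 mm high, on the bench beyond the board; origin at the centre of its underside
- pliers: pliers lying on the bench beyond the board, about 165 mm long along their x (black handles to -x, nose to x = +65 mm), 16 mm high; origin on the bench near the pivot
- saw: junior hacksaw lying flat on the bench beyond the board, wire frame; blade along its x from -85 to 85 mm, wooden grip from x = -85 to -175 mm, frame reaching 79 mm to +y; 24 mm high; origin on the bench under the middle of the blade
There are look-alikes about, which are no part of the job. Of the things like the blank, leave any that is green or turquoise; of the rest the larger one is meant.

How it is judged:
By the outcome, as a careful person would: the job done as asked, in the order asked, and still so for the second after the job is handed in, with the robot touching nothing.
It also fails if it takes over 64 s, if anything falls off the work surface, if the arm or the gripper's body presses on something with over 40 N, if the wrist force passes 120 N, or if a joint passes its speed limit or range.

## Robot

A 7-joint arm with a two-finger parallel gripper is mounted at the origin on the work surface. World frame = base frame: x ahead of the robot, y to its left, z up, the work surface at z = 0. Lengths are in m, angles in degrees, forces in N, time in s.
With the tool pointing down it reaches from about 0.425 to 0.825 m from the base axis. Payload 3.6 kg.
Tool frame: the origin (TCP) lies on the centre line of the jaws, within the pads' length; the fingertips stand 22 mm ahead of it and the grasp point (between the pads) lies 3 mm ahead of it; x points along the fingers, z is the direction in which the jaws open and shut, and the axes are right-handed (so a half turn about x gives the same grasp; the last joint's range is limited). The gripper opens to 93 mm and grips with 3 to 60 N. Pads are 15 mm wide; open, the fingers measure 128 mm over their backs; the gripper's body (75 mm by 188 mm) begins 65 mm behind the grasp point.
Start: joints at [-75.029, 35.231, -0.722, 81.555, 0.464, 63.22, -2.315], TCP at [0.184, 0.623, 0.241] pointing down, gripper open.
Joint ranges: [-178.69, 178.69], [-17.37, 117.87], [-77.05, 75.6], [15.02, 138.74], [-78.02, 258.01], [0.78, 113.62], [-162.83, 162.83]. Speed limits (degrees/s): [159.86, 159.86, 180, 180, 180, 180, 180].

## Interface

Orientations are given as a 3x3 rotation matrix whose columns are the frame's x, y, z axes.
In Python, from plant import * gives the robot as it stands. The module is installed in compiled form; this text tells all that it offers.
- The arm moves only by the tool move_arm, never from a script. Its argument "plan" is a list of rows, each a list of 7 numbers: the shift along the tool's x, y, z in mm, then the turn, a rotation vector about the tool's x, y, z in rad, then the finger opening in mm, from 0 to 93. In form: [[dx, dy, dz, ax, ay, az, hand], ...]. A call has 1 to 8 rows; each row is the pose to reach, as a shift and turn from the pose measured when the call began, along the tool's axes at that moment; what a row does not reach only later rows make up. A row lasts 1/8 s, in which the tool goes at most 62.5 mm and 10.7 degrees, less where a joint would pass 70% of its speed; a pose out of reach is approached as far as the arm can. A call with a gripper value outside its range is refused whole. The fingers move at their own pace and stop on an object; "squeeze" is the grip in N (left out, the last holds). Time passes only in rows, so rows that repeat a pose let the fingers close. It gives the time, the measured TCP pose, the force and the opening at its end, in the units of the state.
- sense(): the state, without advancing time (a new reading comes with each control period).
- read_camera(name): name is "scene" or "top"; returns a dict with "img" (420x560x3 uint8, red, green, blue), "fx", "fy", "cx", "cy" (pixels), "origin" and "orientation" of the camera in the world. Camera axes: x right, y up, looking along -z (the intrinsics and any distortion apply to the point x, -y, -z); pixel columns grow to the right and rows downward; lengths in m; the calibration is good to about 2 mm. A picture is of the moment at which its call begins. There is no depth.
- hand_in(): hands the job in, once; it reports no verdict.
The state is a dict: "t": time; "joint_positions": joint angles; "qvel": joint speeds; "joint_torque": joint torques, N m; "position": TCP position; "ee_rot": TCP orientation; "force": force on the tool from outside, world axes, zero at the start; "torque": the same for the moment, N m; "grip_width": opening from 0.0 (shut) to 1.0 (fully open).
Only numpy, scipy, OpenCV 4.12 (cv2) and the standard library are available. Lean on these libraries where they do the work, as an engineer would, in place of code of your own. Each camera call takes 0.05 s, during which the arm holds its last target. There are 200 camera calls.

## Working session

There is one attempt and no reset: what is moved stays moved. The work goes in short steps, Python scripts to look and compute and a tool call to move; the robot and the scene stay as the last step left them, time stands still between calls to the robot, and variables do not carry over. Pictures are saved under pics/ and viewed, about 8 in all and at most 12, crops included, and the job is handed in when it is done.

Besides the shell and the picture viewer there is one more tool, called in YAML: its name, and indented under it one key for each argument. move_arm: Moves the arm, as the interface text tells. Its arguments: {"type":"object","properties":{"plan":{"type":"array"},"squeeze":{"type":"number"}},"required":["plan"]}

```bash
mkdir -p pics
python3 - <<'E'
from plant import *
import cv2
for n in ("scene","top"):
    c=read_camera(n); cv2.imwrite(f"pics/{n}0.png",c["img"][:,:,::-1])
    print(n,{k:(v if k!="img" else 0) for k,v in c.items()})
s=sense(); print(s["t"],s["position"],s["ee_rot"],s["force"],s["grip_width"])
E
```

```text
scene {'img': 0, 'fx': 537.6910371011304, 'fy': 537.6910371011304, 'cx': 279.51630501503644, 'cy': 212.95359241241584, 'origin': array([1.53630363, 0.0994306 , 1.19802874]), 'orientation': array([[-0.07634259, -0.740513  ,  0.66769177],
       [ 0.99700713, -0.06488059,  0.04203915],
       [ 0.0121897 ,  0.66890284,  0.74324989]])}
top {'img': 0, 'fx': 406.03328418794877, 'fy': 406.03328418794877, 'cx': 279.07216231399104, 'cy': 205.8845095698451, 'origin': array([0.44134222, 0.02739552, 1.42229027]), 'orientation': array([[ 0.02257553,  0.99734062, -0.06929669],
       [-0.99969035,  0.02179433, -0.01200879],
       [-0.01046658,  0.06954634,  0.99752381]])}
0.1 [0.18429414 0.62262842 0.23958384] [[-6.36898546e-04 -9.58892825e-01  2.83767766e-01]
 [-2.24629808e-03  2.83768479e-01  9.58890194e-01]
 [-9.99997274e-01 -2.67112166e-05 -2.33469084e-03]] [-0.08977523  0.06310962  0.72432977] 1.000603844435683
```

View pics/scene0.png

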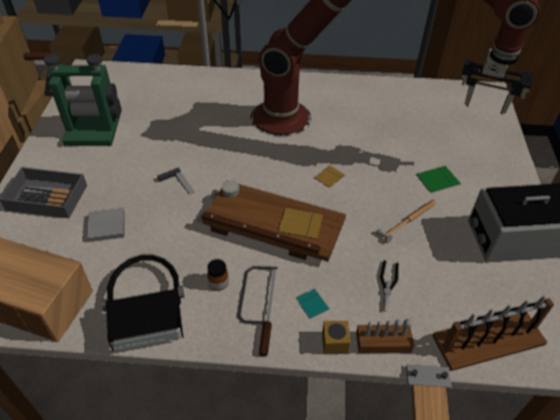

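View pics/top0.png

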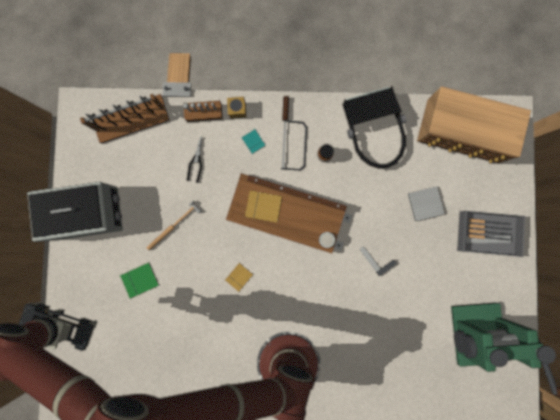

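The scene view has the board at about (275,220) with the blank on it at (301,222). In the top view the board is at (288,213), the blank at (264,207) and the tin at (327,240). I'll enlarge both views to pick out corners.

Run:
```python
import cv2
t=cv2.imread("pics/top0.png")[165:260,215:360]; s=cv2.imread("pics/scene0.png")[175:265,195:355]
t=cv2.resize(t,None,fx=5,fy=5,interpolation=cv2.INTER_CUBIC); s=cv2.resize(s,None,fx=5,fy=5,interpolation=cv2.INTER_CUBIC)
cv2.imwrite("pics/tc.png",cv2.convertScaleAbs(t,alpha=1.5)); cv2.imwrite("pics/sc.png",cv2.convertScaleAbs(s,alpha=1.5))
```

```text
(no output)
```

View pics/tc.png

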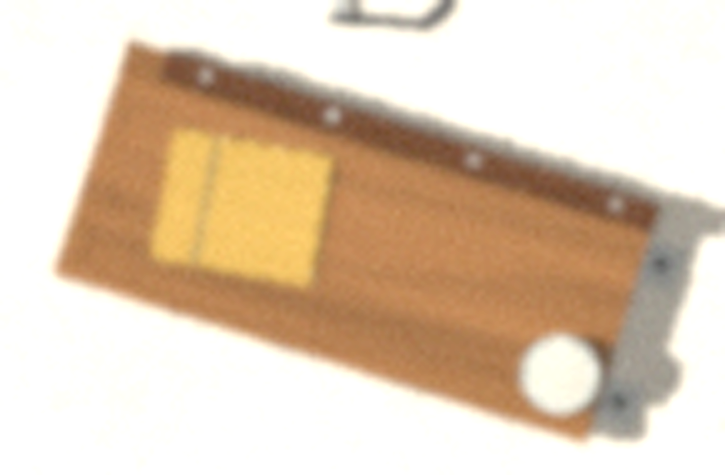

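View pics/sc.png

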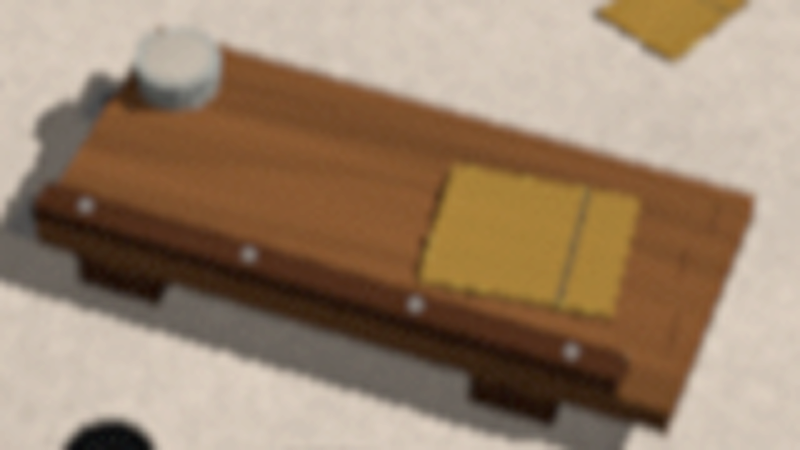

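Top crop: the open end's corners are at (130,42) and (58,272). The blank's corners are at (175,128), (333,156), (312,288) and (152,262), with the line near its left edge. Scene crop: the blank is at (455,163), (640,197), (612,315) and (420,283). Next I fit poses to these points from both views.

```bash
cat > h.py <<'E'
import numpy as np, pickle
from scipy.optimize import least_squares
def proj(c,P):
    q=(np.atleast_2d(P)-c["origin"])@c["orientation"]
    return np.c_[c["cx"]+c["fx"]*q[:,0]/-q[:,2], c["cy"]-c["fy"]*q[:,1]/-q[:,2]]
def pts(p,L):
    c,s=np.cos(p[2]),np.sin(p[2]); L=np.array(L,float)
    return np.c_[p[0]+c*L[:,0]-s*L[:,1], p[1]+s*L[:,0]+c*L[:,1], p[3]+L[:,2]]
def fit(obs,p0):
    # obs: list of (cam, local pts, pixels)
    f=lambda p: np.concatenate([(proj(c,pts(p,L))-np.array(px)).ravel() for c,L,px in obs])
    r=least_squares(f,p0,loss="soft_l1"); return r.x,f(r.x).reshape(-1,2)
def up(c,o,k=5): return (np.array(c,float)+.5)/k-.5+np.array(o)
E
python3 - <<'E'
from plant import *
from h import *
T=read_camera("top");S=read_camera("scene")
to,so=(215,165),(195,175)
b=[(T,[(.085,.19,0),(-.085,.19,0),(-.085,-.19,0)],up([(130,42),(58,272),(587,438)],to)),
   (T,[(.065,.16,.014),(.065,-.19,.014)],up([(163,78),(653,228)],to)),
   (S,[(-.085,.19,0),(.085,.19,0),(-.085,-.19,0)],up([(752,200),(668,415),(222,45)],so))]
l=[(-.045,-.055,0),(.045,-.055,0),(.045,.055,0),(-.045,.055,0)]
k=[(T,l,up([(312,288),(333,156),(175,128),(152,262)],to)),(S,l,up([(455,163),(420,283),(612,315),(640,197)],so))]
for n,o,h in (("board",b,.045),("blank",k,.049)):
    p,r=fit(o,[.55,.03,-.2,h]); print(n,p.round(4),np.degrees(p[2]).round(2)); print(r.round(2).tolist())
    if n=="board": B=p
    else:
        c,s=np.cos(B[2]),np.sin(B[2]);R=np.array([[c,-s],[s,c]]); print("blank in board",R.T@(p[:2]-B[:2]),np.degrees(p[2]-B[2]))
# tin
p=up([(561,375)],to)[0]; print("tin top px",p)
for q in [(-.055,-.16)]: print(proj(T,pts([B[0],B[1],B[2],.067],[(q[0],q[1],0)])))
E
```

```text
board [ 0.5158  0.0193 -0.2753  0.0373] -15.77
[[0.02, -0.34], [-0.48, 0.87], [0.5, 0.55], [-0.37, -0.03], [0.46, 0.04], [0.56, 0.63], [0.54, 1.56], [-13.55, -1.28]]
blank [ 0.5342  0.0976 -0.1445  0.0492] -8.28
[[0.01, -0.15], [0.22, 0.11], [-0.07, 0.38], [-0.01, -0.34], [-0.26, 0.37], [-0.1, -0.52], [0.33, 0.06], [0.15, 0.06]]
blank in board [-0.00359161  0.08040575] 7.4969721159536205
tin top px [326.8 239.6]
[[327.48173984 241.81007103]]
```

```bash
cat >> h.py <<'E'
def go(s,B,x,y,ztip,ang=90.):
    """tool-axes shift (mm) and turn about tool x (rad) to put the fingertip centre at board (x,y), jaw axis at ang deg in board frame"""
    c,sn=np.cos(B[2]),np.sin(B[2]); t=np.array([B[0]+c*x-sn*y,B[1]+sn*x+c*y,ztip+.022])
    R=np.array(s["ee_rot"]); d=R.T@(t-s["position"])*1000
    a=np.degrees(B[2])+ang; ra=np.radians(a)
    Rt=np.c_[[0,0,-1],np.cross([np.cos(ra),np.sin(ra),0],[0,0,-1]),[np.cos(ra),np.sin(ra),0]]
    from scipy.spatial.transform import Rotation as Q
    return d.round(1),Q.from_matrix(R.T@Rt).as_rotvec().round(4)
def tipb(s,B):
    d=np.array(s["position"])+.022*np.array(s["ee_rot"])[:,0]; e=d[:2]-B[:2]; c,sn=np.cos(B[2]),np.sin(B[2])
    return (np.array([c*e[0]+sn*e[1],-sn*e[0]+c*e[1],d[2]])*1000).round(1)
E
python3 - <<'E'
from plant import *
from h import *
T=read_camera("top");S=read_camera("scene")
to,so=(215,165),(195,175)
b=[(T,[(.085,.19,0),(-.085,.19,0),(-.085,-.19,0)],up([(130,42),(58,272),(587,438)],to)),
   (T,[(.065,.16,.014),(.065,-.19,.014)],up([(163,78),(653,228)],to)),
   (S,[(-.085,.19,0),(.085,.19,0)],up([(752,200),(668,415)],so)),
   (S,[(.065,.16,.014)],up([(630,357)],so))]
B,r=fit(b,[.55,.03,-.2,.045]); print(B.round(4),np.degrees(B[2])); print(r.round(2).tolist())
np.save("B.npy",B)
K=np.array([.5342,.0976]);c,s=np.cos(B[2]),np.sin(B[2]);print("blank in board",np.array([[c,s],[-s,c]])@(K-B[:2]),-8.28-np.degrees(B[2]))
st=sense(); print(go(st,B,-.077,.080,.120),go(st,B,-.077,.080,.055))
E
```

```text
[ 0.5158  0.0185 -0.2756  0.0415] -15.791447738112566
[[0.13, -0.51], [-0.44, 0.84], [0.86, 0.65], [-0.25, -0.18], [0.88, 0.02], [0.44, -0.36], [0.37, 0.59], [-0.11, 0.41]]
blank in board [-0.00378712  0.08113044] 7.511447738112567
(array([  98.6, -411.3, -406.5]), array([-0.0121, -0.0009, -0.    ])) (array([ 163.6, -411.3, -406.5]), array([-0.0121, -0.0009, -0.    ]))
```

move_arm:
  plan:
    - [0, -51, -51, 0, 0, 0, 56]
    - [0, -103, -102, 0, 0, 0, 56]
    - [0, -154, -152, -0.012, 0, 0, 56]
    - [0, -206, -203, -0.012, 0, 0, 56]
    - [0, -257, -254, -0.012, 0, 0, 56]
    - [0, -308, -305, -0.012, 0, 0, 56]
    - [30, -360, -356, -0.012, 0, 0, 56]
    - [60, -411, -406, -0.012, 0, 0, 56]

```text
t: 1.3
position: [0.4247, 0.1878, 0.2078]
ee_rot: [[0.002, -0.962, 0.272], [0.001, 0.272, 0.962], [-1.0, -0.002, 0.001]]
force: [-0.1, 0.8, 0.5]
grip_width: 0.604
```

Run:
```python
from plant import *
from h import *
B=np.load("B.npy");s=sense(); print(s["t"],tipb(s,B),s["force"],s["grip_width"],go(s,B,-.077,.081,.055))
```

```text
1.3 [-133.6  138.1  185.8] [-0.09593911  0.82133066  0.54153227] 0.6037812773881563 (array([130.9, -56.4, -57.2]), array([-0.0001,  0.0012,  0.0023]))
```

move_arm:
  plan:
    - [40, -40, -40, 0, 0, 0, 56]
    - [80, -56, -57, 0, 0, 0, 56]
    - [115, -56, -57, 0, 0, 0, 56]
    - [127, -56, -57, 0, 0.001, 0.002, 56]
    - [127, -56, -57, 0, 0.001, 0.002, 56]
    - [127, -56, -57, 0, 0.001, 0.002, 56]

```text
t: 2.05
position: [0.4643, 0.1186, 0.0821]
ee_rot: [[0.003, -0.963, 0.271], [0.001, 0.271, 0.963], [-1.0, -0.002, 0.002]]
force: [0.2, 0.8, 0.0]
grip_width: 0.6
```

Run:
```python
from plant import *
from h import *
B=np.load("B.npy");s=sense(); print(s["t"],tipb(s,B),s["force"],s["grip_width"],go(s,B,-.077,.081,.047))
for n in("top","scene"):
    import cv2; c=read_camera(n); cv2.imwrite(f"pics/{n}1.png",c["img"][:,:,::-1])
s=cv2.imread("pics/scene1.png")[150:270,195:355]
cv2.imwrite("pics/sc1.png",cv2.convertScaleAbs(cv2.resize(s,None,fx=5,fy=5,interpolation=cv2.INTER_CUBIC),alpha=1.5))
```

```text
2.05 [-76.8  82.4  60.1] [0.15406272 0.80742518 0.03256595] 0.5999666148519207 (array([13.1,  0.2, -1.4]), array([0.0011, 0.0019, 0.0025]))
```

View pics/sc1.png

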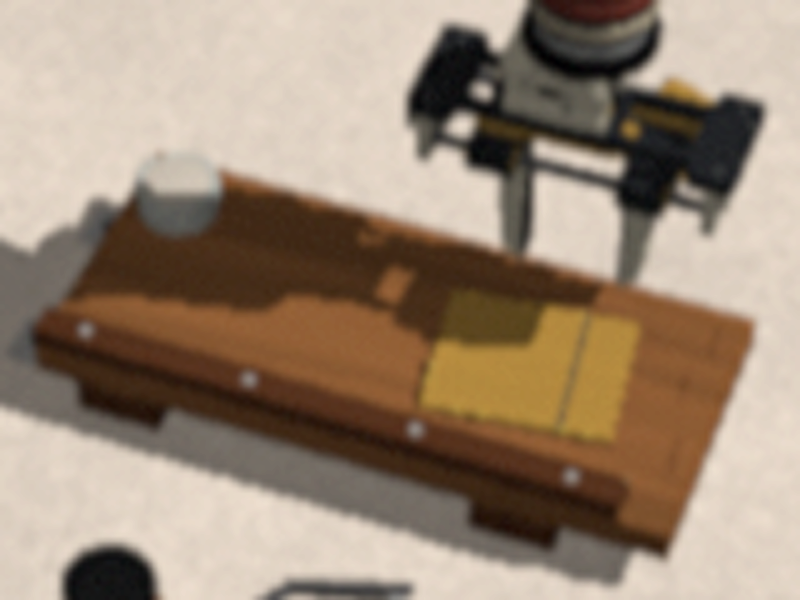

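The fingertips, at (515,250) and (625,280) in the crop, stand over the board on the near side of the blank and clear of it. I'll lower in small steps to feel for the board.

move_arm:
  plan:
    - [6, 0, 0, 0, 0.002, 0.002, 56]
    - [10, 0, 0, 0, 0.002, 0.002, 56]
    - [12, 0, 0, 0, 0.002, 0.002, 56]
    - [12, 0, 0, 0, 0.002, 0.002, 56]

```text
t: 2.65
position: [0.464, 0.1184, 0.0699]
ee_rot: [[-0.0, -0.962, 0.271], [-0.001, 0.271, 0.962], [-1.0, -0.0, -0.001]]
force: [0.3, 1.1, -0.8]
grip_width: 0.606
```

move_arm:
  plan:
    - [1, 0, 0, 0, 0, 0, 56]
    - [1.5, 0, 0, 0, 0, 0, 56]
    - [1.5, 0, 0, 0, 0, 0, 56]

```text
t: 3.02
position: [0.464, 0.1183, 0.0684]
ee_rot: [[-0.0, -0.962, 0.271], [-0.001, 0.271, 0.962], [-1.0, 0.0, -0.001]]
force: [0.9, 0.3, -0.3]
grip_width: 0.601
```

move_arm:
  plan:
    - [1, 0, 0, 0, 0, 0, 56]
    - [1.5, 0, 0, 0, 0, 0, 56]
    - [1.5, 0, 0, 0, 0, 0, 56]

```text
t: 3.4
position: [0.4641, 0.1184, 0.0673]
ee_rot: [[0.0, -0.962, 0.271], [-0.0, 0.271, 0.962], [-1.0, -0.0, -0.0]]
force: [-1.5, 0.1, 5.9]
grip_width: 0.6
```

move_arm:
  plan:
    - [-1.5, 0, 0, 0, 0, 0, 56]
    - [-1.5, -5, 0, 0, 0, 0, 56]
    - [-1.5, -10, 0, 0, 0, 0, 56]
    - [-1.5, -15, 0, 0, 0, 0, 56]
    - [-1.5, -20, 0, 0, 0, 0, 56]
    - [-1.5, -25, 0, 0, 0, 0, 56]
    - [-1.5, -30, 0, 0, 0, 0, 56]
    - [-1.5, -34, 0, 0, 0, 0, 56]

```text
t: 4.4
position: [0.4969, 0.1089, 0.0688]
ee_rot: [[-0.0, -0.962, 0.272], [-0.001, 0.272, 0.962], [-1.0, 0.0, -0.001]]
force: [-2.5, 0.3, -0.2]
grip_width: 0.6
```

Run:
```python
from plant import *
from h import *
B=np.load("B.npy");s=sense(); print(s["t"],tipb(s,B),s["force"],go(s,B,-.0325,.081,.0467))
```

```text
4.4 [-42.8  81.8  46.8] [-2.51606212  0.32822878 -0.15868907] (array([  0.1, -10.2,  -0.8]), array([ 0.0003, -0.0007, -0.0002]))
```

Pushing force is about 2.5 N. I'll continue to the fence in small rows.

move_arm:
  plan:
    - [0, -2, 0, 0, 0, 0, 56]
    - [0, -4, 0, 0, 0, 0, 56]
    - [0, -6, 0, 0, 0, 0, 56]
    - [0, -8, 0, 0, 0, 0, 56]

```text
t: 4.9
position: [0.504, 0.1068, 0.0687]
ee_rot: [[-0.002, -0.962, 0.272], [-0.001, 0.272, 0.962], [-1.0, 0.002, -0.001]]
force: [-4.0, 0.1, 3.0]
grip_width: 0.602
```

move_arm:
  plan:
    - [0, -1, 0, 0, 0, 0, 56]
    - [0, -2, 0, 0, 0, 0, 56]
    - [0, -2, 0, 0, 0, 0, 56]

```text
t: 5.28
position: [0.5041, 0.1067, 0.0685]
ee_rot: [[-0.006, -0.962, 0.271], [-0.0, 0.271, 0.962], [-1.0, 0.006, -0.002]]
force: [-5.0, 1.2, 3.8]
grip_width: 0.6
```

move_arm:
  plan:
    - [0, -1, 0, 0, 0, 0, 56]
    - [0, -2, 0, 0, 0, 0, 56]
    - [0, -2, 0, 0, 0, 0, 56]

```text
t: 5.65
position: [0.5042, 0.1067, 0.0684]
ee_rot: [[-0.01, -0.963, 0.271], [-0.0, 0.271, 0.963], [-1.0, 0.01, -0.003]]
force: [-6.2, 2.7, 4.4]
grip_width: 0.6
```

Run:
```python
from plant import *
from h import *
import cv2
B=np.load("B.npy");s=sense(); print(tipb(s,B),s["force"],s["torque"])
S=read_camera("scene"); 
s=S["img"][175:265,235:355,::-1]
cv2.imwrite("pics/sc2.png",cv2.convertScaleAbs(cv2.resize(s,None,fx=6.5,fy=6.5,interpolation=cv2.INTER_CUBIC),alpha=1.6))
```

```text
[-35.3  81.6  46.4] [-6.16517146  2.67291339  4.42629207] [ 0.45030467  1.44470298 -0.06387637]
```

View pics/sc2.png

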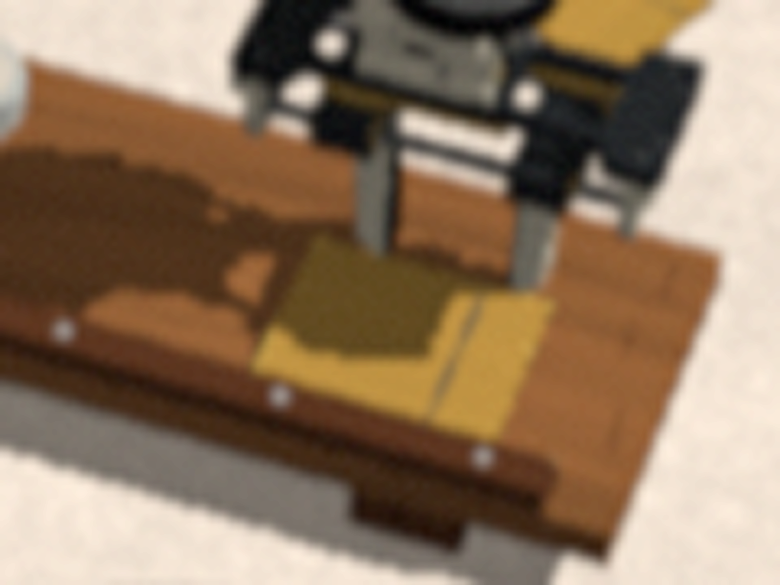

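The blank lies along the fence with its -x edge against both fingertips, corners at about (553,298), (505,438) and (255,368). Next I retreat, turn a quarter, and go behind its -y edge.

move_arm:
  plan:
    - [0, 8, 0, 0, 0, 0, 56]
    - [-10, 14, 0, 0, 0, 0, 56]
    - [-45, 14, 0, 0, 0, 0, 50]
    - [-60, 14, 0, 0, 0, 0, 50]
    - [-60, 14, 0, 0, 0, 0, 50]

```text
t: 6.32
position: [0.4926, 0.1105, 0.1298]
ee_rot: [[-0.006, -0.962, 0.271], [0.001, 0.271, 0.963], [-1.0, 0.006, -0.001]]
force: [-0.5, -0.2, -0.6]
grip_width: 0.539
```

Run:
```python
from plant import *
from h import *
B=np.load("B.npy");s=sense(); print(s["t"],tipb(s,B),s["force"],s["joint_positions"][6],go(s,B,.014,.002,.09,0),go(s,B,.014,.002,.09,180))
S=read_camera("scene")
up2=lambda c:(np.array(c,float)+.5)/6.5-.5+np.array((235,175))
o=[(S,[(-.045,.055,0),(-.045,-.055,0)],up2([(553,298),(318,236)]))]
f=lambda p:(proj(S,pts([p[0],p[1],p[2],.049],o[0][1]))-o[0][2]).ravel()
p=least_squares(f,[.54,.1,-.27]).x;c,sn=np.cos(B[2]),np.sin(B[2]);print(np.array([[c,sn],[-sn,c]])@(p[:2]-B[:2]),np.degrees(p[2]-B[2]))
```

```text
6.325 [-47.5  82.2 107.8] [-0.53870509 -0.15476128 -0.64367694] 61.485194142249185 (array([ 17.5, -61.4, -80.2]), array([ 1.5717, -0.0053, -0.0037])) (array([ 17.5, -61.4, -80.2]), array([-1.5699,  0.0037, -0.0053]))
[0.01672166 0.07514541] 0.9592859012892705
```

move_arm:
  plan:
    - [0, -10, -15, 0.18, 0, 0, 50]
    - [0, -20, -35, 0.36, 0, 0, 50]
    - [0, -35, -60, 0.54, 0, 0, 50]
    - [0, -50, -87, 0.72, 0, 0, 50]
    - [0, -61, -87, 0.9, 0, 0, 50]
    - [0, -61, -87, 1.08, 0, 0, 50]
    - [0, -61, -87, 1.26, -0.003, -0.002, 50]
    - [0, -61, -87, 1.44, -0.005, -0.004, 50]

```text
t: 7.38
position: [0.5261, 0.0098, 0.1271]
ee_rot: [[-0.005, 0.149, 0.989], [-0.001, 0.989, -0.149], [-1.0, -0.002, -0.005]]
force: [0.5, -0.5, 0.1]
grip_width: 0.543
```

Run:
```python
from plant import *
from h import *
B=np.load("B.npy");s=sense(); print(s["t"],tipb(s,B),s["force"],s["joint_positions"][6],s["grip_width"],go(s,B,.014,-.005,.052,0))
```

```text
7.375 [ 12.2  -5.6 105.1] [ 0.50255748 -0.54653795  0.13284967] 10.503217589649257 0.5429553906171606 (array([53.1,  0.4,  2. ]), array([ 0.1256, -0.0044,  0.0025]))
```

move_arm:
  plan:
    - [15, 0, 2, 0.125, -0.004, 0.002, 50]
    - [35, 0, 2, 0.125, -0.004, 0.002, 50]
    - [48, 0, 2, 0.125, -0.004, 0.002, 50]
    - [53, 0, 2, 0.125, -0.004, 0.002, 50]
    - [55, 0, 2, 0.125, -0.004, 0.002, 50]
    - [55, 0, 2, 0.125, -0.004, 0.002, 50]

```text
t: 8.12
position: [0.5281, 0.0094, 0.0724]
ee_rot: [[0.0, 0.272, 0.962], [-0.0, 0.962, -0.272], [-1.0, -0.0, 0.0]]
force: [0.4, 0.4, -0.2]
grip_width: 0.541
```

Run:
```python
from plant import *
from h import *
B=np.load("B.npy");s=sense(); print(s["t"],tipb(s,B),s["force"],s["grip_width"],go(s,B,.014,.107,.0468,0))
```

```text
8.125 [14.4 -5.4 50.4] [ 0.36397817  0.41112166 -0.20589569] 0.5413357835781831 (array([  3.6, 112.4,  -0.3]), array([0.0005, 0.0004, 0.0002]))
```

move_arm:
  plan:
    - [2, 0, 0, 0, 0, 0, 50]
    - [3.6, 0, 0, 0, 0, 0, 50]
    - [3.6, 5, 0, 0, 0, 0, 50]
    - [3.6, 10, 0, 0, 0, 0, 50]
    - [3.6, 15, 0, 0, 0, 0, 50]
    - [3.6, 20, 0, 0, 0, 0, 50]
    - [3.6, 25, 0, 0, 0, 0, 50]
    - [3.6, 30, 0, 0, 0, 0, 50]

```text
t: 9.12
position: [0.5363, 0.0381, 0.0688]
ee_rot: [[0.0, 0.272, 0.962], [-0.001, 0.962, -0.272], [-1.0, -0.001, 0.0]]
force: [-0.5, -1.5, 0.4]
grip_width: 0.538
```

Run:
```python
from plant import *
from h import *
B=np.load("B.npy");s=sense(); print(s["t"],tipb(s,B),s["force"],s["grip_width"],go(s,B,.014,.09,.0468,0))
```

```text
9.125 [14.4 24.4 46.8] [-0.45768323 -1.47433582  0.36934804] 0.5384862470479145 (array([-0. , 65.6, -0.4]), array([0.    , 0.0005, 0.0008]))
```

move_arm:
  plan:
    - [0, 6, 0, 0, 0, 0, 50]
    - [0, 12, 0, 0, 0, 0, 50]
    - [0, 18, 0, 0, 0, 0, 50]
    - [0, 24, 0, 0, 0, 0, 50]
    - [0, 30, 0, 0, 0, 0, 50]
    - [0, 36, 0, 0, 0, 0, 50]
    - [0, 42, 0, 0, 0, 0, 50]
    - [0, 48, 0, 0, 0, 0, 50]

```text
t: 10.12
position: [0.5494, 0.0846, 0.0688]
ee_rot: [[0.0, 0.272, 0.962], [-0.001, 0.962, -0.272], [-1.0, -0.001, 0.0]]
force: [-0.8, -2.2, 1.7]
grip_width: 0.538
```

move_arm:
  plan:
    - [0, 5, 0, 0, 0, 0, 50]
    - [0, 10, 0, 0, 0, 0, 50]
    - [0, 15, 0, 0, 0, 0, 50]
    - [0, 18, 0, 0, 0, 0, 50]
    - [0, 18, 0, 0, 0, 0, 50]

```text
t: 10.75
position: [0.5545, 0.1027, 0.0687]
ee_rot: [[0.001, 0.272, 0.962], [-0.0, 0.962, -0.272], [-1.0, -0.0, 0.001]]
force: [-0.0, -0.9, 0.2]
grip_width: 0.537
```

Run:
```python
from plant import *
from h import *
import cv2
B=np.load("B.npy");s=sense(); print(s["t"],tipb(s,B),s["force"],go(s,B,.014,.107,.0468,0))
S=read_camera("scene");s=S["img"][185:265,255:355,::-1]
cv2.imwrite("pics/sc3.png",cv2.convertScaleAbs(cv2.resize(s,None,fx=7,fy=7,interpolation=cv2.INTER_CUBIC),alpha=1.6))
```

```text
10.75 [14.4 91.5 46.7] [-0.00549013 -0.90134203  0.1831225 ] (array([-0.1, 15.5, -0.3]), array([0.0005, 0.0006, 0.0001]))
```

View pics/sc3.png

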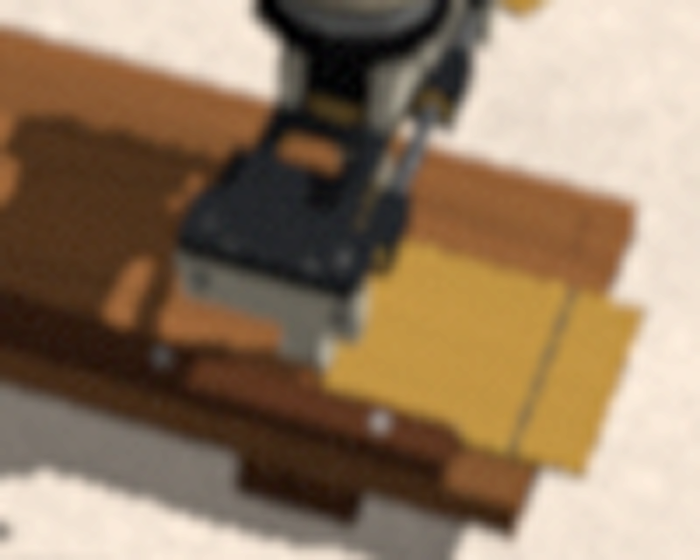

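The blank lies along the fence with its strip hanging out past the end. The line runs (575,290) to (513,455), and the board end's near corner is at (637,205). I'll compute the remaining travel from these.

```bash
cat >> h.py <<'E'
def ray(c,px,z,B):
    px=np.atleast_2d(px); d=np.c_[(px[:,0]-c["cx"])/c["fx"],-(px[:,1]-c["cy"])/c["fy"],-np.ones(len(px))]@c["orientation"].T
    P=c["origin"]+d*((z-c["origin"][2])/d[:,2])[:,None]; e=P[:,:2]-B[:2]; k,s=np.cos(B[2]),np.sin(B[2])
    return (np.c_[k*e[:,0]+s*e[:,1],-s*e[:,0]+k*e[:,1]]*1000).round(1)
E
python3 - <<'E'
from plant import *
from h import *
import cv2
B=np.load("B.npy");S=read_camera("scene");T=read_camera("top")
u=lambda c:up(c,(255,185),7)
print("line",ray(S,u([(575,290),(513,455)]),.049,B).tolist(),"+y edge",ray(S,u([(642,310),(584,473)]),.049,B).tolist(),"board end",ray(S,u([(637,205),(608,292),(523,512)]),.045,B).tolist())
s=T["img"][165:245,215:295,::-1]
cv2.imwrite("pics/tc3.png",cv2.convertScaleAbs(cv2.resize(s,None,fx=7,fy=7,interpolation=cv2.INTER_CUBIC),alpha=1.4))
E
```

```text
line [[-26.4, 179.9], [63.3, 180.9]] +y edge [[-25.8, 208.0], [62.0, 209.1]] board end [[-83.4, 190.4], [-33.5, 192.1], [85.5, 191.8]]
```

View pics/tc3.png

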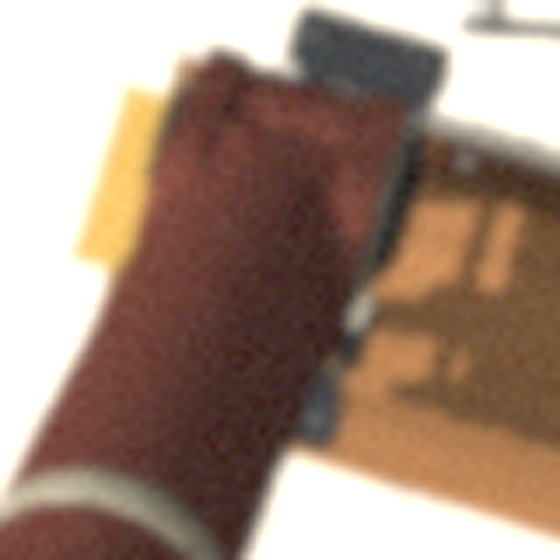

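The line is about 11 mm short of the end, so I'll push 15.5 mm more for roughly 5 mm past it, then back off and lift. The arm hides the line in the top view.

move_arm:
  plan:
    - [0, 4, 0, 0, 0, 0, 50]
    - [0, 8, 0, 0, 0, 0, 50]
    - [0, 12, 0, 0, 0, 0, 50]
    - [0, 15.5, 0, 0, 0, 0, 50]
    - [0, 15.5, 0, 0, 0, 0, 50]
    - [0, 15.5, 0, 0, 0, 0, 50]

```text
t: 11.65
position: [0.5587, 0.1184, 0.0687]
ee_rot: [[0.001, 0.271, 0.963], [0.001, 0.963, -0.271], [-1.0, 0.001, 0.0]]
force: [-0.1, -0.1, 0.2]
grip_width: 0.541
```

move_arm:
  plan:
    - [0, -8, 0, 0, 0, 0, 50]
    - [-10, -15, 0, 0, 0, 0, 50]
    - [-60, -20, 0, 0, 0, 0, 56]
    - [-100, -40, 0, 0, 0, 0, 56]
    - [-100, -100, 0, 0, 0, 0, 56]
    - [-100, -160, 0, 0, 0, 0, 56]
    - [-100, -200, 0, 0, 0, 0, 56]
    - [-100, -200, 0, 0, 0, 0, 56]

```text
t: 12.65
position: [0.503, -0.079, 0.1697]
ee_rot: [[0.002, 0.28, 0.96], [-0.001, 0.96, -0.28], [-1.0, -0.0, 0.002]]
force: [0.3, 0.2, -0.1]
grip_width: 0.603
```

Run:
```python
from plant import *
from h import *
import cv2
B=np.load("B.npy");s=sense(); print(s["t"],tipb(s,B),s["force"],go(s,B,-.06,.165,.1,90))
S=read_camera("scene");T=read_camera("top")
a=S["img"][190:270,275:355,::-1]; b=T["img"][165:245,215:295,::-1]
cv2.imwrite("pics/c4.png",cv2.convertScaleAbs(np.hstack([cv2.resize(i,None,fx=5,fy=5,interpolation=cv2.INTER_CUBIC) for i in (a,b)]),alpha=1.4))
```

```text
12.65 [ 14.3 -97.3 147.7] [ 0.31891048  0.20755113 -0.11914606] (array([ 47.5, 261.7, -76.4]), array([-1.5788e+00,  1.2000e-03,  1.6000e-03]))
```

View pics/c4.png

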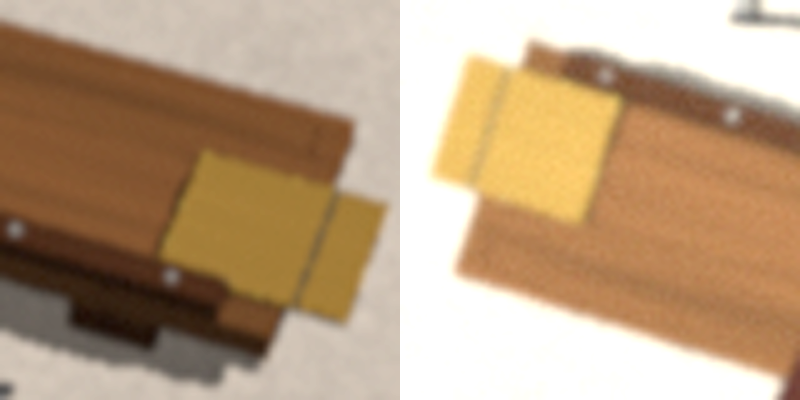

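The line now lies past the end in both views: scene (337,190)–(296,305), top (503,70)–(472,182). I'll measure the overhang properly, comparing intensity profiles.

Run:
```python
from plant import *
from h import *
import cv2
from scipy.ndimage import map_coordinates
B=np.load("B.npy"); k,s_=np.cos(B[2]),np.sin(B[2])
ys=np.arange(.10,.24,.0005)
def prof(c,xs,z):
    g=c["img"].astype(float); out=[]
    for ch in range(3):
        a=[map_coordinates(g[...,ch],proj(c,pts([B[0],B[1],B[2],z],[(x,y,0) for y in ys])).T[::-1],order=1) for x in xs]; out.append(np.mean(a,0))
    return np.array(out)
for n in("top","scene"):
    c=read_camera(n)
    for lab,xs in(("lo",np.arange(-.015,.01,.003)),("hi",np.arange(.025,.05,.003))):
        p=prof(c,xs,.049).sum(0); m=(ys>.17)&(ys<.215); i=np.argmin(np.where(m,p,1e9))
        w=(np.abs(ys-ys[i])<.006); wt=p[w].max()-p[w]; g=np.abs(np.gradient(p))
        e1=ys[np.argmax(np.where((ys>.213),g,0))]; e0=ys[np.argmax(np.where(ys<.16,g,0))]
        print(n,lab,"line",(ys[w]@wt/wt.sum()*1e3).round(1),"+y edge",e1*1e3,"-y edge",e0*1e3)
    for lab,xs in(("end lo",np.arange(-.075,-.04,.003)),("end hi",np.arange(.070,.083,.003))):
        p=prof(c,xs,.045)[2]; m=(ys>.175)&(ys<.205); g=np.abs(np.gradient(p))*m; print(n,lab,(ys@g**2/(g**2).sum()*1e3).round(1))
    for y,lab in((.0,"")):pass
```

```text
top lo line 197.8 +y edge 227.5000000000001 -y edge 119.00000000000003
top hi line 198.6 +y edge 226.5000000000001 -y edge 118.00000000000003
top end lo 191.4
top end hi 190.5Traceback (most recent call last):
  File "<stdin>", line 21, in <module>
TypeError: cannot unpack non-iterable float object
```

Run:
```python
from plant import *
from h import *
from scipy.ndimage import map_coordinates
B=np.load("B.npy")
def prof(c,P): return [map_coordinates(c["img"][...,ch].astype(float),proj(c,pts(B[:3].tolist()+[0],P)).T[::-1],order=1) for ch in range(3)]
ys=np.arange(.10,.24,.0005); xs_=np.arange(-.06,.03,.0005)
S=read_camera("scene");T=read_camera("top")
for lab,xs in(("lo",np.arange(-.015,.01,.003)),("hi",np.arange(.025,.05,.003))):
    p=sum(np.mean([prof(S,[(x,y,.049) for y in ys]) for x in xs],0)); m=(ys>.17)&(ys<.215); i=np.argmin(np.where(m,p,1e9))
    w=np.abs(ys-ys[i])<.006; wt=p[w].max()-p[w]; g=np.abs(np.gradient(p))
    print("scene",lab,"line",(ys[w]@wt/wt.sum()*1e3).round(1),"+y",ys[np.argmax(np.where(ys>.213,g,0))],"-y",ys[np.argmax(np.where(ys<.16,g,0))])
for lab,xs in(("end lo",np.arange(-.075,-.04,.003)),("end hi",np.arange(.070,.083,.003))):
    p=np.mean([prof(S,[(x,y,.045) for y in ys]) for x in xs],0)[2]; m=(ys>.175)&(ys<.205); g=np.abs(np.gradient(p))*m; print("scene",lab,(ys@g**2/(g**2).sum()*1e3).round(1))
# -x edge at several y, for squareness; fence face from blank-free stretch (top view, fence top edge z=.059)
for n,c in(("top",T),("scene",S)):
    r=[]
    for y0 in(.128,.148,.168,.2,.215):
        p=np.mean([prof(c,[(x,y,.049) for x in xs_]) for y in np.arange(y0-.006,y0+.0061,.003)],0); q=p[1] if y0<.19 else p[2]
        g=np.abs(np.gradient(q))*((xs_>-.045)&(xs_<-.01)); r.append((xs_@g**2/(g**2).sum()*1e3).round(1))
    print(n,"-x edge",r)
xs=np.arange(.045,.08,.0005)
print("top fence face",[ (xs@(g**2)/(g**2).sum()*1e3).round(1) for y0 in(.02,.05,.08,.10) for g in [np.abs(np.gradient(np.mean([prof(T,[(x,y,.059) for x in xs]) for y in np.arange(y0-.008,y0+.008,.003)],0)[0]))*(xs<.072)]])
```

```text
scene lo line 195.8 +y 0.22600000000000012 -y 0.11650000000000002
scene hi line 195.9 +y 0.22550000000000012 -y 0.11650000000000002
scene end lo 192.7
scene end hi 191.8
top -x edge [np.float64(-27.1), np.float64(-27.0), np.float64(-27.3), np.float64(-25.8), np.float64(-25.7)]
scene -x edge [np.float64(-27.7), np.float64(-27.8), np.float64(-27.9), np.float64(-26.1), np.float64(-25.7)]
top fence face [np.float64(60.2), np.float64(60.5), np.float64(60.7), np.float64(60.9)]
```

Both views agree that the line is past the end: about 7 mm in the top view and 4 mm in the scene view. The blank looks square. A final gentle two-finger push toward the fence will make sure it is snug.

move_arm:
  plan:
    - [0, 40, -15, -0.18, 0, 0, 56]
    - [0, 80, -30, -0.36, 0, 0, 56]
    - [0, 120, -45, -0.54, 0, 0, 56]
    - [0, 160, -60, -0.72, 0, 0, 56]
    - [0, 200, -76, -0.9, 0, 0, 56]
    - [0, 240, -76, -1.08, 0, 0, 56]
    - [15, 262, -76, -1.26, 0, 0, 56]
    - [30, 262, -76, -1.44, 0, 0, 56]

```text
t: 13.9
position: [0.5017, 0.2049, 0.1384]
ee_rot: [[0.001, -0.925, 0.38], [0.004, 0.38, 0.925], [-1.0, 0.001, 0.004]]
force: [-0.0, -0.2, -1.5]
grip_width: 0.605
```

Run:
```python
from plant import *
from h import *
B=np.load("B.npy");s=sense(); print(s["t"],tipb(s,B),s["force"],go(s,B,-.055,.168,.0505,90))
```

```text
13.9 [-64.3 175.6 116.4] [-0.0164452  -0.1651285  -1.50575952] (array([ 65.9, -10.1,  -6.7]), array([-0.1142,  0.0044, -0.0003]))
```

move_arm:
  plan:
    - [10, -9, -7, -0.114, 0.004, 0, 56]
    - [30, -9, -7, -0.114, 0.004, 0, 56]
    - [50, -9, -7, -0.114, 0.004, 0, 56]
    - [62, -9, -7, -0.114, 0.004, 0, 56]
    - [66, -9, -7, -0.114, 0.004, 0, 56]
    - [66, -9, -7, -0.114, 0.004, 0, 56]

```text
t: 14.65
position: [0.5075, 0.1956, 0.0725]
ee_rot: [[0.0, -0.962, 0.272], [0.001, 0.272, 0.962], [-1.0, 0.0, 0.001]]
force: [-0.1, -0.3, -0.4]
grip_width: 0.601
```

Run:
```python
from plant import *
from h import *
B=np.load("B.npy");s=sense(); print(s["t"],tipb(s,B),s["force"],go(s,B,-.0365,.168,.0467,90))
```

```text
14.65 [-56.1 168.2  50.5] [-0.09283139 -0.30318063 -0.44999706] (array([  3.8, -19.6,  -0.2]), array([ 0.0005,  0.0005, -0.    ]))
```

move_arm:
  plan:
    - [2, 0, 0, 0, 0, 0, 56]
    - [3.8, 0, 0, 0, 0, 0, 56]
    - [3.8, -5, 0, 0, 0, 0, 56]
    - [3.8, -10, 0, 0, 0, 0, 56]
    - [3.8, -15, 0, 0, 0, 0, 56]
    - [3.8, -18, 0, 0, 0, 0, 56]
    - [3.8, -20, 0, 0, 0, 0, 56]
    - [3.8, -21, 0, 0, 0, 0, 56]

```text
t: 15.65
position: [0.5273, 0.19, 0.0686]
ee_rot: [[-0.001, -0.962, 0.272], [0.001, 0.272, 0.962], [-1.0, 0.001, 0.0]]
force: [-1.5, 0.4, 0.9]
grip_width: 0.603
```

move_arm:
  plan:
    - [0, -1, 0, 0, 0, 0, 56]
    - [0, -2, 0, 0, 0, 0, 56]
    - [0, -2.5, 0, 0, 0, 0, 56]

```text
t: 16.02
position: [0.5283, 0.1898, 0.0685]
ee_rot: [[-0.004, -0.963, 0.271], [0.001, 0.271, 0.963], [-1.0, 0.004, -0.0]]
force: [-3.1, 0.9, 3.4]
grip_width: 0.603
```

move_arm:
  plan:
    - [0, -1, 0, 0, 0, 0, 56]
    - [0, -2, 0, 0, 0, 0, 56]
    - [0, -2.5, 0, 0, 0, 0, 56]

```text
t: 16.4
position: [0.5286, 0.1897, 0.0684]
ee_rot: [[-0.009, -0.963, 0.271], [0.001, 0.271, 0.963], [-1.0, 0.009, -0.001]]
force: [-5.9, 2.2, 5.1]
grip_width: 0.601
```

Run:
```python
from plant import *
from h import *
B=np.load("B.npy");s=sense(); print(s["t"],tipb(s,B),s["force"])
```

```text
16.4 [-34.5 168.2  46.4] [-5.85624387  2.16511886  5.08048637]
```

The blank stops firmly at 6 N against the fence. I'll retreat, lift and check once more.

move_arm:
  plan:
    - [0, 6, 0, 0, 0, 0, 56]
    - [-2, 14, 0, 0, 0, 0, 56]
    - [-40, 16, 0, 0, 0, 0, 56]
    - [-90, 30, 0, 0, 0, 0, 56]
    - [-110, 30, -60, 0, 0, 0, 56]
    - [-110, 30, -120, 0, 0, 0, 56]
    - [-110, 30, -180, 0, 0, 0, 56]
    - [-110, 30, -240, 0, 0, 0, 56]

```text
t: 17.4
position: [0.4358, -0.0355, 0.1796]
ee_rot: [[-0.005, -0.963, 0.271], [-0.0, 0.271, 0.963], [-1.0, 0.005, -0.001]]
force: [1.3, 0.2, 0.3]
grip_width: 0.603
```

Run:
```python
from plant import *
from h import *
import cv2
from scipy.ndimage import map_coordinates
B=np.load("B.npy")
def prof(c,P): return [map_coordinates(c["img"][...,ch].astype(float),proj(c,pts(B[:3].tolist()+[0],P)).T[::-1],order=1) for ch in range(3)]
ys=np.arange(.10,.24,.0005); xs_=np.arange(-.06,.03,.0005)
S=read_camera("scene");T=read_camera("top")
for n,c in(("top",T),("scene",S)):
    for xs in(np.arange(-.015,.01,.003),np.arange(.025,.05,.003)):
        p=sum(np.mean([prof(c,[(x,y,.049) for y in ys]) for x in xs],0)); m=(ys>.17)&(ys<.215); i=np.argmin(np.where(m,p,1e9))
        w=np.abs(ys-ys[i])<.006; wt=p[w].max()-p[w]; g=np.abs(np.gradient(p))
        print(n,"line",(ys[w]@wt/wt.sum()*1e3).round(1),"+y",ys[np.argmax(np.where(ys>.213,g,0))].round(4))
    for y0 in(.128,.148,.168):
        q=np.mean([prof(c,[(x,y,.049) for x in xs_]) for y in np.arange(y0-.006,y0+.0061,.003)],0)[1]
        g=np.abs(np.gradient(q))*((xs_>-.045)&(xs_<-.01)); print("  -x edge",(xs_@g**2/(g**2).sum()*1e3).round(1))
s=sense();print(s["t"],s["force"],tipb(s,B))
a=cv2.resize(S["img"][190:270,275:355],None,fx=5,fy=5,interpolation=cv2.INTER_CUBIC);b=cv2.resize(T["img"],(533,400))
cv2.imwrite("pics/c5.png",cv2.convertScaleAbs(np.hstack([a,b[:,90:490]])[:,:,::-1],alpha=1.3))
```

```text
top line 197.7 +y 0.227
top line 198.2 +y 0.227
  -x edge -26.6
  -x edge -25.8
  -x edge -26.1
scene line 195.8 +y 0.226
scene line 196.0 +y 0.226
  -x edge -26.6
  -x edge -27.3
  -x edge -27.2
17.5 [ 0.35442246  0.76993492 -0.0903969 ] [-62.9 -79.7 157.5]
```

View pics/c5.png

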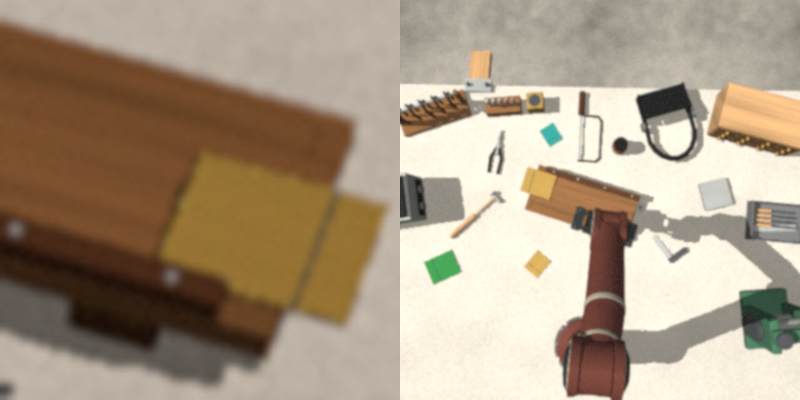

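The blank is flush along the fence, the line at (335,190)–(296,305) is just past the end, and the visible objects have not moved. Handing in.

```bash
python3 -c "
from plant import *
print(hand_in())"
```

```text
the job is handed in; nothing more can be done
None
```

The blank is pushed flat against the fence and square to it, its marked line stands about 5 mm past the open end, and I have handed the job in. I pushed it to the fence with two fingertips, then along the fence, then lightly against the fence again, and withdrew the arm. The robot clock read about 17.5 s.

What the last checks showed:
- **Line past the end:** the two cameras disagree by about 3 mm. The top view gives about 7 mm and the scene view about 4 mm; both are inside the 10 mm limit.
- **Snug to the fence:** on the last push the blank stopped against the fence at about 6 N.
- **Square:** the near edge showed under 1 mm of change over the 40 mm measured.
- **Fence position:** my estimate of the fence face was 2–4 mm off the expected 65 mm. I took this as calibration or fit error and relied on the contact instead.
- **Other objects:** in the last picture everything visible was where it started. The gripper hid the wax tin in that view, so I did not check it at the end. The fingertips stayed clear of it throughout.

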